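# Clear the spent battery packs and dock the empty tray

### The job

Clear the loose tray on this repair bench: push every spent (red-banded) battery pack down past the spring flap of the battery return box, so that they all lie inside and the flap is shut again. Once the tray is empty, slide it by its yellow tab against the dock tray beside it, so that no gap is left along the joint, and the two trays are square with their ends lined up. Leave the good (green) packs and everything else on the bench where they are.

Things in the scene. Friction and masses are not known exactly. Their poses are not given: they have to be found in the camera images.
- spent1_mid (a point): a spent battery pack, a grey stick 72 x 28 x 22 mm (long x wide x tall) wrapped in a wide red band, 70 to 120 g; loose, lying flat on the loose tray at the start; four to six such packs are there, the others are absent. This point is its centre; its x axis runs along the 72 mm length, z up, 28 mm across y.
- spent2_mid (a point): a spent battery pack, a grey stick 72 x 28 x 22 mm (long x wide x tall) wrapped in a wide red band, 70 to 120 g; loose, lying flat on the loose tray at the start; four to six such packs are there, the others are absent. This point is its centre; its x axis runs along the 72 mm length, z up, 28 mm across y.
- spent3_mid (a point): a spent battery pack, a grey stick 72 x 28 x 22 mm (long x wide x tall) wrapped in a wide red band, 70 to 120 g; loose, lying flat on the loose tray at the start; four to six such packs are there, the others are absent. This point is its centre; its x axis runs along the 72 mm length, z up, 28 mm across y.
- spent4_mid (a point): a spent battery pack, a grey stick 72 x 28 x 22 mm (long x wide x tall) wrapped in a wide red band, 70 to 120 g; loose, lying flat on the loose tray at the start; four to six such packs are there, the others are absent. This point is its centre; its x axis runs along the 72 mm length, z up, 28 mm across y.
- spent5_mid (a point): a spent battery pack, a grey stick 72 x 28 x 22 mm (long x wide x tall) wrapped in a wide red band, 70 to 120 g; loose, lying flat on the loose tray at the start; four to six such packs are there, the others are absent. This point is its centre; its x axis runs along the 72 mm length, z up, 28 mm across y.
- spent6_mid (a point): a spent battery pack, a grey stick 72 x 28 x 22 mm (long x wide x tall) wrapped in a wide red band, 70 to 120 g; loose, lying flat on the loose tray at the start; four to six such packs are there, the others are absent. This point is its centre; its x axis runs along the 72 mm length, z up, 28 mm across y.
- good1_mid (a point): a good battery pack, a grey stick 72 x 28 x 22 mm (long x wide x tall) wrapped in a wide green band, 70 to 120 g; lies on the dock tray and is to be left there. This point is its centre; its x axis runs along the 72 mm length, z up, 28 mm across y.
- good2_mid (a point): a good battery pack, a grey stick 72 x 28 x 22 mm (long x wide x tall) wrapped in a wide green band, 70 to 120 g; lies on the dock tray and is to be left there. This point is its centre; its x axis runs along the 72 mm length, z up, 28 mm across y.
- good3_mid (a point): a good battery pack, a grey stick 72 x 28 x 22 mm (long x wide x tall) wrapped in a wide green band, 70 to 120 g; lies on the dock tray and is to be left there. This point is its centre; its x axis runs along the 72 mm length, z up, 28 mm across y.
- return_box: battery return box, grey, yellow lid, fixed, 230 x 230 mm, 210 mm high, walls and floor 6 mm; origin at the centre of its underside, z up. The lid has one opening, x -55 to 55 mm, y -65 to 65 mm in the box frame, filled by the orange flap. Inside it is empty, 218 x 218 mm; packs let go below the flap fall some 0.1 m and may land on each other.
- slot (a point): centre of the lid opening of the return box, level with the lid's top (210 mm above the bench); axes as the box. A pack held level here, its length along the hinge, fingers on its 28 mm sides, drops clear when it is let go with the fingertips 45 to 50 mm below the lid top, the gripper keeping the flap open meanwhile.
- flap (a joint): orange sprung flap in the lid, 106 (box x) x 126 x 4 mm. Hinged at the opening's +x edge; its black-striped -x edge swings down into the box. 0 rad = shut (level), grows as it is pushed down, to 1.4. Spring 0.16 N m shut + 0.08 N m/rad: a pack laid or dropped on it does not pass; pushing it down takes about 3 to 7 N. It springs shut by itself when let go.
- dock: dock tray: black plate 200 mm (x) x 190 mm (y), 8 mm thick, fixed to the bench, with the green good packs on it and a yellow tab like the loose tray's; origin at the centre of its underside. Its -y side (at y = -95 mm) faces the loose tray.
- tray_tab (a point): centre of the loose tray's yellow upright tab: 44 mm long (x), 12 thick (y), 8 to 38 mm above the bench; pinch it from above across the 12 mm. Tray: black plate 200 (x) x 190 (y) x 8 mm, 0.4 to 0.7 kg, slides on the bench. The tab stands at the middle of its -y edge, 89 mm from the plate's centre, 184 mm from its +y side. Axes as the tray, y towards the dock.
- tray_side (a point): middle of the loose tray's +y side face (the one towards the dock), 4 mm above the bench; axes as the tray. When the tray is docked this point is at x = 0, y = -95 mm in the dock's frame and the axes are parallel.
- flux_bottle: white flux bottle, 44 mm across, 110 mm high; origin under its centre. Bystander.
- tape_roll: pink tape roll lying flat, 76 mm across, 22 mm high; origin under its centre. Bystander.
- driver: screwdriver, 170 mm long, lying between the loose tray and the return box. Bystander.
- phone: black phone 150 x 72 x 9 mm lying flat; origin under its centre. Bystander.
- screw_tub: white open screw tub 60 x 90 x 30 mm; origin under its centre. Bystander.

How it is judged:
By the outcome, as a careful person would: the job done as asked, in the order asked, and still so for the second after the job is handed in, with the robot touching nothing.
Of spent1, spent2, spent3, spent4, spent5, spent6 only 4 to 6 are there at a start; the rules pass over those that are not, and their reading is None.
At some moment in a run one of spent1, spent2, spent3, spent4, spent5, spent6 may be knocked a few centimetres aside while the robot is not near it.
Once in a run the grip may slacken for a moment while it holds something.
It also fails if it takes over 210 s, if anything falls off the work surface, if the arm or the gripper's body presses on something with over 40 N, if the wrist force passes 120 N, or if a joint passes its speed limit or range.

### The arm

A 6-joint arm with a two-finger parallel gripper is mounted at the origin on the work surface. World frame = base frame: x ahead of the robot, y to its left, z up, the work surface at z = 0. Lengths are in mm, angles in rad, forces in N, time in s.
With the tool pointing down it reaches from about 400 to 925 mm from the base axis. Payload 12.5 kg.
Tool frame: the origin (TCP) lies midway between the tips of the shut fingers; the grasp point (between the pads) lies 19 mm behind it; z points along the fingers, y is the line along which they close (so a half turn about z gives the same grasp; the last joint's range is limited). The gripper opens to 95 mm and grips with 3 to 60 N. Pads are 20 mm wide; open, the fingers measure 119 mm over their backs; the gripper's body (75 mm by 180 mm) begins 59 mm behind the grasp point.
Start: joints at [-1.299, 0.491, 1.559, -0, 1.092, -0.106], TCP at [230.572, -580.933, 214.661] pointing down, gripper open.
Joint ranges: [-3.1, 3.1], [-0.84, 2.19], [0.05, 2.79], [-1.13, 4.28], [0.06, 2.93], [-2.69, 2.69]. Speed limits (rad/s): [2.22, 2.22, 2.79, 3.14, 3.14, 3.14].

### API

Orientations are given as [roll, pitch, yaw] about the fixed x, y, z axes, in that order (R = Rz(yaw) Ry(pitch) Rx(roll)).
In Python, from cell import state, read_camera, camera_info, env gives the robot as it stands.
- The arm moves only by the tool move_arm, never from a script. Its argument "commands" is a list of rows, each a list of 3 entries, a list of its own where there are three numbers: the shift along the world's x, y, z in cm, then the turn, a rotation vector about the world's x, y, z in degrees, then the opening, from 0 (shut) to 1 (fully open). A call has 1 to 10 rows; each row shifts and turns the commanded pose from where the row before left it; what a row does not reach is not made up. A row lasts 1/10 s, in which the tool goes at most 50 mm and 8.59 degrees, less where a joint would pass 70% of its speed; a pose out of reach is approached as far as the arm can. A call with a gripper value outside its range is refused whole. The fingers move at their own pace and stop on an object; the grip force is fixed at half the most. Time passes only in rows, so rows that do not move let the fingers close. It gives the time, the measured TCP pose, the force, the opening and the grip force at its end, in the units of the state.
- state(): the state, without advancing time (a new reading comes with each control period).
- read_camera(name): name is "scene" or "top"; returns the picture (480x640x3 uint8, blue, green, red); there is no depth.
- camera_info(name): a dict with "K" (3x3 intrinsics, pixels), "k1" (the pictures are not rectified: a ray, as slopes to the right and down, at radius r is drawn at 1 + k1 r^2 times it, then the intrinsics apply), "cam_to_world" (4x4, takes a point from camera to world coordinates). Camera axes: x right, y down, z forward; pixel columns grow to the right and rows downward; lengths in mm; the calibration is good to about 2 mm. A picture is of the moment at which its call begins. camera_info takes no time and is no camera call.
- env.job_done(): hands the job in; it is judged then, once.
The state is a dict: "t": time; "joints": joint angles; "qvel": joint speeds; "tau": joint torques, N m; "eef_pos": TCP position; "tcp_rot": TCP orientation; "ft_force": force on the tool from outside, world axes, zero at the start; "moment": the same for the moment, N m; "opening": opening from 0.0 (shut) to 1.0 (fully open); "grip_force": force on a finger pad.
Only numpy, scipy, OpenCV 4.12 (cv2) and the standard library are available. Lean on these libraries where they do the work, as an engineer would, in place of code of your own. Each camera call takes 0.05 s, during which the arm holds its last target. There are 200 camera calls.

## Working session

There is one attempt and no reset: what is moved stays moved. The work goes in short steps, Python scripts to look and compute and a tool call to move; the robot and the scene stay as the last step left them, time stands still between calls to the robot, and variables do not carry over. Pictures are saved under pics/ and viewed, at most 14 in all, crops included, and the job is handed in when it is done.

Besides the shell and the picture viewer there is one more tool, called after ">>>" by a JSON object that holds its "op" and its "data", one argument or row to a line. move_arm: Moves the arm, as the interface text tells. Its arguments: {"type":"object","properties":{"commands":{"type":"array"}},"required":["commands"]}

```bash
mkdir -p pics; ls; python3 - <<'E'
from cell import *
import cv2
for n in("scene","top"):
    cv2.imwrite(f"pics/{n}0.png",read_camera(n)); i=camera_info(n); print(n,i)
print(state())
E
```

```text
pics
scene {'K': array([[455.6718099 ,   0.        , 325.62857214],
       [  0.        , 455.6718099 , 240.87623392],
       [  0.        ,   0.        ,   1.        ]]), 'k1': -0.11416913669999512, 'cam_to_world': array([[-3.35775935e-01,  5.29234071e-01, -7.79208457e-01,
         1.30245584e+03],
       [ 9.41704103e-01,  2.07196046e-01, -2.65072031e-01,
         3.12112115e+02],
       [ 2.11637614e-02, -8.22788610e-01, -5.67953342e-01,
         7.20992549e+02],
       [ 0.00000000e+00,  0.00000000e+00,  0.00000000e+00,
         1.00000000e+00]])}
top {'K': array([[492.19532133,   0.        , 311.37236492],
       [  0.        , 492.19532133, 240.29924632],
       [  0.        ,   0.        ,   1.        ]]), 'k1': -0.030590808009729114, 'cam_to_world': array([[-1.21677344e-02, -9.98663130e-01,  5.02384121e-02,
         4.97756182e+02],
       [-9.99922907e-01,  1.22766937e-02,  1.86082809e-03,
         6.52271409e+01],
       [-2.47510200e-03, -5.02118970e-02, -9.98735520e-01,
         1.17109367e+03],
       [ 0.00000000e+00,  0.00000000e+00,  0.00000000e+00,
         1.00000000e+00]])}
{'t': 0.1, 'joints': array([-1.29857924e+00,  4.91485226e-01,  1.55935928e+00, -3.26270036e-05,
        1.09168231e+00, -1.05621267e-01]), 'qvel': array([ 0.00085693, -0.00166404, -0.00156698,  0.00017562,  0.00089886,
        0.00020523]), 'tau': array([ 3.51497685e-03, -6.13620615e+01, -2.58606005e+01,  6.94848737e-02,
        4.69934859e-02, -4.84195459e-05]), 'eef_pos': array([ 230.51836609, -580.72423154,  214.13897728]), 'tcp_rot': array([-3.14066065e+00, -6.97061782e-05,  3.77853375e-01]), 'ft_force': array([-0.04723011,  0.65457647, -0.30002074]), 'moment': array([ 0.02647078, -0.00480905,  0.02223106]), 'grip_force': 0.0, 'opening': 0.9990177055619515}
```

View pics/top0.png

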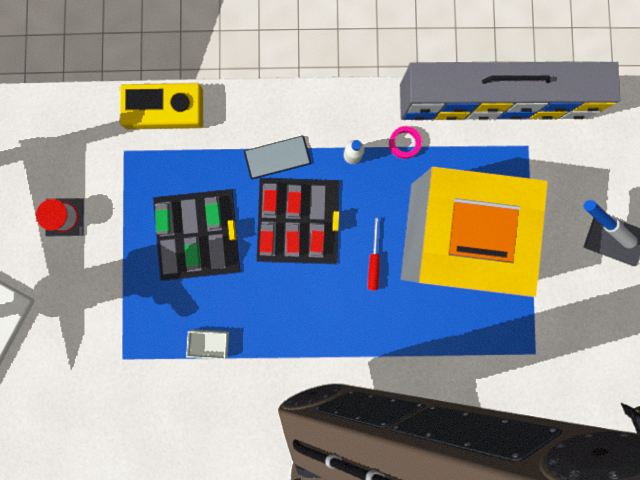

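View pics/scene0.png

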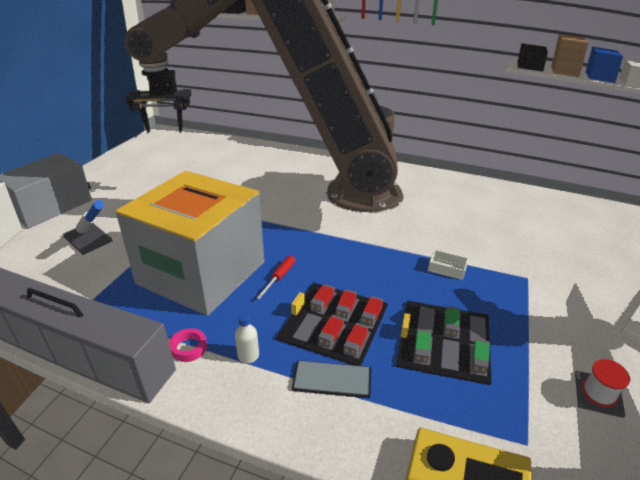

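Five red packs are on the loose tray, from about (267,202) to (317,238). The flap is near (484,230) with its black stripe on the robot side, and the tray tab is at (336,221). Now to measure them.

```bash
cat > h.py <<'E'
import numpy as np, cv2
from cell import state, read_camera, camera_info
def ray(n,uv,z):
    i=camera_info(n);K=i["K"];k=i["k1"];T=i["cam_to_world"]
    uv=np.asarray(uv,float).reshape(-1,2)
    d=cv2.undistortPoints(uv.reshape(-1,1,2),K,np.array([k,0,0,0.])).reshape(-1,2)
    r=np.c_[d,np.ones(len(d))]@T[:3,:3].T; o=T[:3,3]
    return o+r*((z-o[2])/r[:,2])[:,None]
def blobs(im,lo,hi,amin=40,roi=None):
    h=cv2.cvtColor(im,cv2.COLOR_BGR2HSV); m=cv2.inRange(h,lo,hi)
    if lo[0]==0 and hi[0]<=8: m|=cv2.inRange(h,(172,lo[1],lo[2]),(180,255,255))
    if roi: z=np.zeros_like(m);a,b,c,d=roi;z[b:d,a:c]=m[b:d,a:c];m=z
    cs,_=cv2.findContours(m,cv2.RETR_EXTERNAL,cv2.CHAIN_APPROX_NONE)
    return [c for c in cs if cv2.contourArea(c)>=amin]
def rect(n,c,z):
    p=ray(n,c.reshape(-1,2),z)[:,:2].astype(np.float32)
    (x,y),(w,h),a=cv2.minAreaRect(p)
    if w<h:w,h,a=h,w,a+90
    a=(a+90)%180-90
    return np.round([x,y,w,h,a],1)   # long axis angle in world deg
RED=((0,150,80),(6,255,255));YEL=((22,150,110),(33,255,255));ORA=((7,180,110),(18,255,255));BLK=((0,0,0),(180,255,62))
def report(n="top",im=None):
    im=read_camera(n) if im is None else im
    for nm,cr,z,roi,a in(("red",RED,30,(150,140,345,290),60),("tab",YEL,38,(150,150,360,290),15),("flap",ORA,210,(400,150,560,310),400),("lid",YEL,210,(400,150,560,310),400),("black",BLK,8,(140,165,350,300),1500)):
        for c in blobs(im,*cr,a,roi): print(nm,cv2.boundingRect(c),rect(n,c,z))
    return im
E
python3 - <<'E'
from h import *
im=cv2.imread("pics/top0.png"); report("top",im)
cv2.imwrite("pics/c0.png",cv2.resize(im[140:310,140:560],None,fx=1.9,fy=1.9,interpolation=cv2.INTER_CUBIC))
E
```

```text
red (287, 231, 13, 22) [552.9 110.   48.9  27.9  -0.6]
red (259, 231, 15, 22) [554.4 172.8  48.9  31.   -4. ]
red (310, 230, 15, 22) [553.4  54.7  49.   29.4  -6.4]
red (287, 192, 14, 22) [644.7 107.2  49.3  29.3  -4.3]
red (263, 190, 14, 22) [649.3 163.8  49.3  30.3  -0.7]
tab (227, 220, 9, 20) [582.  252.9  45.3  15.    5.5]
tab (332, 211, 7, 20) [599.9  12.2  44.1  13.9  -0.9]
flap (449, 202, 69, 60) [ 559.3 -270.6  127.2  102.8   82.3]
lid (419, 167, 128, 129) [ 560.9 -271.   230.7  229.4   82.3]
black (154, 190, 86, 90) [573.7 340.8 196.9 189.2   5.4]
black (257, 178, 82, 85) [604.8  99.4 196.8 186.9  -2.5]
```

View pics/c0.png

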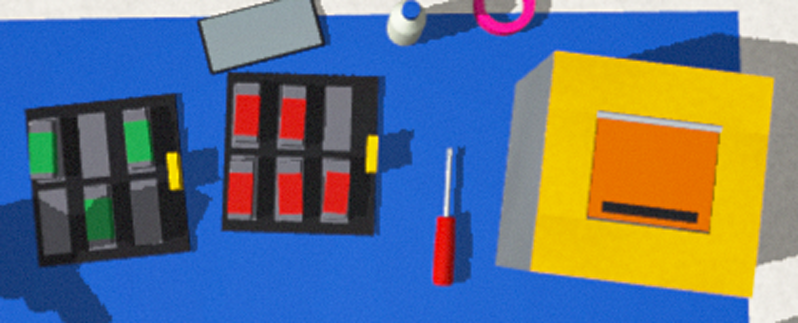

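>>> {"op": "move_arm", "data": {
  "commands": [
    [[2, 3.9, 0.8], [0, 0, -1.5], 0.47],
    [[2, 3.9, 0.8], [0, 0, -1.5], 0.47],
    [[2, 3.9, 0.8], [0, 0, -1.5], 0.47],
    [[2, 3.9, 0.8], [0, 0, -1.5], 0.47],
    [[2, 3.9, 0.8], [0, 0, -1.5], 0.47],
    [[2, 3.9, 0], [0, 0, -1.5], 0.47],
    [[2, 3.9, 0], [0, 0, -1.5], 0.47],
    [[2, 3.9, 0], [0, 0, -1.5], 0.47],
    [[2, 3.9, 0], [0, 0, -1.5], 0.47],
    [[2, 3.9, 0], [0, 0, -1.5], 0.47]
  ]
}}

```text
t: 1.1
eef_pos: [431.0, -189.2, 254.6]
tcp_rot: [3.142, 0.0, 0.115]
ft_force: [1.0, -0.8, -0.0]
opening: 0.47
grip_force: 0.0
```

>>> {"op": "move_arm", "data": {
  "commands": [
    [[2, 4, 0], [0, 0, -1.7], 0.47],
    [[2, 4, 0], [0, 0, -1.7], 0.47],
    [[2, 4, 0], [0, 0, -1.7], 0.47],
    [[2, 4, 0], [0, 0, -1.7], 0.47],
    [[2, 4, -1], [0, 0, -1.7], 0.47],
    [[2.2, 4.3, -2], [0, 0, -1.5], 0.47],
    [[0, 0, -4.5], [0, 0, 0], 0.47],
    [[0, 0, -4.5], [0, 0, 0], 0.47],
    [[0, 0, -4.5], [0, 0, 0], 0.47],
    [[0, 0, 0], [0, 0, 0], 0.47]
  ]
}}

```text
t: 2.1
eef_pos: [548.8, 50.4, 85.8]
tcp_rot: [3.141, 0.009, -0.058]
ft_force: [-0.3, 0.0, -0.5]
opening: 0.468
grip_force: 0.0
```

```bash
python3 - <<'E'
from h import *
s=state();print(s['eef_pos'],s['tcp_rot'])
im=read_camera("scene"); cv2.imwrite("pics/s1.png",cv2.resize(im[200:400,240:520],None,fx=2.8,fy=2.8,interpolation=cv2.INTER_CUBIC))
E
```

```text
[548.80413921  50.36628059  85.81553282] [ 3.14118892  0.0094842  -0.0583145 ]
```

View pics/s1.png

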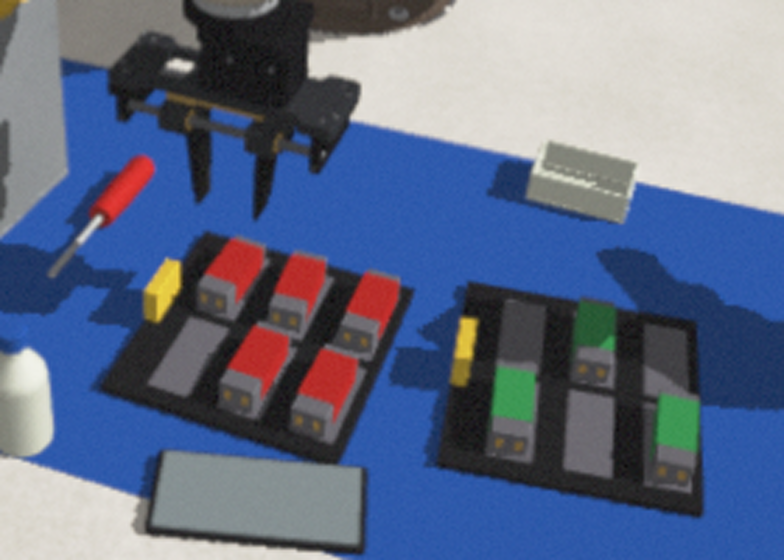

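The open fingers stand above the tab-side pack of the near row, about 5 mm short of it. I'll correct for that, go down and grip.

>>> {"op": "move_arm", "data": {
  "commands": [
    [[0.4, 0.4, 0], [0, 0, 0], 0.47],
    [[0, 0, -3], [0, 0, 0], 0.47],
    [[0, 0, -3], [0, 0, 0], 0.47],
    [[0, 0, -1.4], [0, 0, 0], 0.47],
    [[0, 0, 0], [0, 0, 0], 0.47],
    [[0, 0, 0], [0, 0, 0], 0.15],
    [[0, 0, 0], [0, 0, 0], 0.1],
    [[0, 0, 0], [0, 0, 0], 0.1],
    [[0, 0, 0], [0, 0, 0], 0.1]
  ]
}}

```text
t: 3.05
eef_pos: [556.3, 54.2, 17.9]
tcp_rot: [3.142, -0.002, -0.059]
ft_force: [-1.6, 0.2, 8.2]
opening: 0.291
grip_force: 29.6
```

>>> {"op": "move_arm", "data": {
  "commands": [
    [[0, 0, 0], [0, 0, 0], 0.4],
    [[0, 0, 0], [0, 0, 0], 0.42],
    [[0, 0, -0.5], [0, 0, 0], 0.42],
    [[0, 0, 0], [0, 0, 0], 0.42]
  ]
}}

```text
t: 3.45
eef_pos: [555.3, 54.2, 10.9]
tcp_rot: [3.141, 0.001, -0.059]
ft_force: [0.0, 0.8, -0.2]
opening: 0.415
grip_force: 0.0
```

>>> {"op": "move_arm", "data": {
  "commands": [
    [[0, 0, 0], [0, 0, 0], 0.1],
    [[0, 0, 0], [0, 0, 0], 0.1],
    [[0, 0, 0], [0, 0, 0], 0.1],
    [[0, 0, 2], [0, 0, 0], 0.1],
    [[0, 0, 4], [0, 0, 0], 0.1],
    [[0, 0, 4.5], [0, 0, 0], 0.1],
    [[0, 0, 4.5], [0, 0, 7], 0.1],
    [[0, 0, 4.5], [0, 0, 8], 0.1],
    [[0, -2, 4], [0, 0, 8], 0.1],
    [[0, -4, 1.5], [0, 0, 8], 0.1]
  ]
}}

```text
t: 4.45
eef_pos: [556.4, -4.9, 265.8]
tcp_rot: [3.138, -0.005, 0.491]
ft_force: [0.2, -1.8, 0.0]
opening: 0.293
grip_force: 29.7
```

>>> {"op": "move_arm", "data": {
  "commands": [
    [[0.1, -3.8, 0], [0, 0, 7.8], 0.1],
    [[0.1, -3.8, 0], [0, 0, 7.8], 0.1],
    [[0.1, -3.8, 0], [0, 0, 7.8], 0.1],
    [[0.1, -3.8, 0], [0, 0, 7.8], 0.1],
    [[0.1, -3.8, 0], [0, 0, 7.8], 0.1],
    [[0, -3.8, 0], [0, 0, 7.8], 0.1],
    [[0, -3.8, 0], [0, 0, 7.8], 0.1],
    [[0, 0, 0], [0, 0, 0], 0.1]
  ]
}}

```text
t: 5.25
eef_pos: [560.1, -275.7, 260.9]
tcp_rot: [-3.141, 0.001, 1.438]
ft_force: [-0.4, 0.6, -2.0]
opening: 0.294
grip_force: 29.7
```

```bash
python3 - <<'E'
from h import *
s=state();print(s['eef_pos'],np.degrees(s['tcp_rot']))
report()
im=read_camera("scene"); cv2.imwrite("pics/s2.png",cv2.resize(im[60:400,80:420],(600,600)))
E
```

```text
[ 560.07192248 -275.73171146  260.87373336] [-1.79980834e+02  3.31295164e-02  8.23676227e+01]
red (286, 231, 14, 22) [552.8 110.8  50.1  28.9   2.5]
red (259, 231, 15, 22) [554.4 172.9  48.9  31.1  -3.8]
red (287, 192, 15, 21) [645.1 107.   48.8  29.9  -4.9]
red (263, 190, 14, 22) [650.  162.9  49.3  30.3  -3.9]
tab (227, 220, 9, 20) [582.  252.8  45.3  15.2   5.5]
tab (332, 211, 7, 20) [599.9  12.2  44.1  13.9  -0.9]
flap (449, 202, 48, 57) [ 562.  -251.9  102.3   89.4   -7.6]
lid (419, 167, 83, 124) [ 566.1 -231.5  229.1  151.1   -7.7]
black (154, 190, 86, 90) [573.6 340.9 196.8 189.4   5.3]
black (257, 179, 82, 84) [604.5  99.5 196.2 186.7  -2.6]
```

View pics/s2.png

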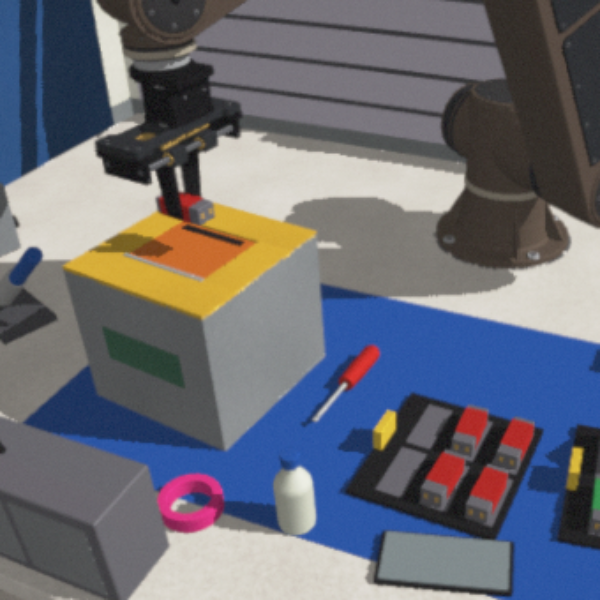

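The pack is held level over the flap, lengthwise along the hinge. Pushing it down now.

>>> {"op": "move_arm", "data": {
  "commands": [
    [[0, 0.5, -2], [0, 0, 0], 0.1],
    [[0, 0, -2], [0, 0, 0], 0.1],
    [[0, 0, -2], [0, 0, 0], 0.1],
    [[0, 0, -2], [0, 0, 0], 0.1],
    [[0, 0, -1.8], [0, 0, 0], 0.1],
    [[0, 0, 0], [0, 0, 0], 0.1],
    [[0, 0, 0], [0, 0, 0], 0.1]
  ]
}}

```text
t: 6.05
eef_pos: [560.1, -265.6, 163.7]
tcp_rot: [-3.139, -0.001, 1.436]
ft_force: [-4.6, 1.7, -0.0]
opening: 0.293
grip_force: 33.8
```

>>> {"op": "move_arm", "data": {
  "commands": [
    [[0, 0, 0], [0, 0, 0], 0.5],
    [[0, 0, 0], [0, 0, 0], 0.5],
    [[0, 0, 0], [0, 0, 0], 0.5],
    [[0, 0, 0], [0, 0, 0], 0.5],
    [[0, 0, 2], [0, 0, 0], 0.5],
    [[0, 0, 3], [0, 0, 0], 0.5],
    [[0, 0, 4], [0, 0, 0], 0.47],
    [[0, -0.4, 1], [0, 0, -4], 0.47],
    [[0, 3.5, 0], [0, 0, -8], 0.47],
    [[0, 3.5, 0], [0, 0, -8], 0.47]
  ]
}}

```text
t: 7.05
eef_pos: [561.2, -200.9, 264.4]
tcp_rot: [3.138, -0.001, 1.079]
ft_force: [0.1, -0.4, -0.2]
opening: 0.468
grip_force: 0.0
```

```bash
python3 - <<'E'
from h import *
s=state();print(s['eef_pos'],np.degrees(s['tcp_rot']))
report()
im=read_camera("scene"); cv2.imwrite("pics/s3.png",cv2.resize(im[60:300,80:320],(500,500)))
E
```

```text
[ 561.23959102 -200.92609946  264.43747547] [ 1.79803167e+02 -3.06357757e-02  6.18031130e+01]
red (287, 231, 13, 22) [552.9 110.   48.9  27.9  -0.6]
red (259, 231, 15, 22) [554.3 173.   48.9  31.   -3.5]
red (287, 192, 14, 21) [645.1 107.9  46.9  30.3  -0.7]
red (263, 190, 14, 22) [650.  162.8  49.3  30.3  -3.7]
tab (227, 220, 9, 20) [582.  252.7  45.3  15.4   5.5]
tab (332, 211, 7, 20) [599.9  12.2  44.1  13.9  -0.9]
lid (419, 167, 57, 117) [ 570.5 -199.3  229.1   86.1   -8. ]
black (154, 190, 86, 90) [573.8 341.  196.8 189.3   5.5]
black (257, 179, 82, 84) [604.7  99.4 196.  186.8  -2.4]
```

View pics/s3.png

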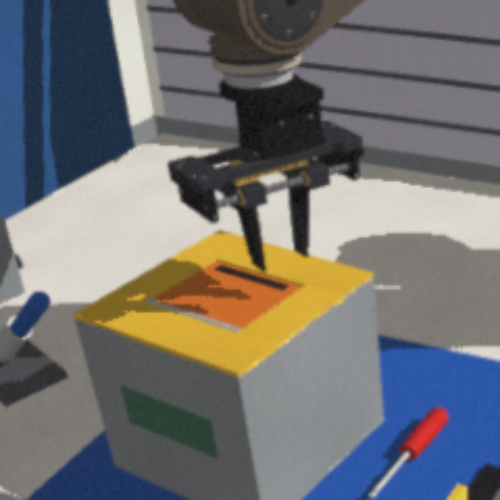

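The pack is inside and the flap is shut, with nothing in the fingers. Next is the pack at (553,110).

>>> {"op": "move_arm", "data": {
  "commands": [
    [[-0.1, 3.8, 0], [0, 0, -8.1], 0.47],
    [[-0.1, 3.8, 0], [0, 0, -8.1], 0.47],
    [[-0.1, 3.8, 0], [0, 0, -8.1], 0.47],
    [[-0.1, 3.8, 0], [0, 0, -8.1], 0.47],
    [[-0.1, 3.8, 0], [0, 0, -8.1], 0.47],
    [[-0.1, 3.8, 0], [0, 0, -8.1], 0.47],
    [[-0.1, 3.8, -2], [0, 0, -8.1], 0.47],
    [[-0.1, 3.8, -4], [0, 0, -8.1], 0.47],
    [[0, 0.6, -4.5], [0, 0, 0], 0.47],
    [[0, 0, -4.5], [0, 0, 0], 0.47]
  ]
}}

```text
t: 8.15
eef_pos: [553.8, 107.0, 116.6]
tcp_rot: [-3.141, -0.004, -0.042]
ft_force: [0.6, 0.7, -0.4]
opening: 0.468
grip_force: 0.0
```

>>> {"op": "move_arm", "data": {
  "commands": [
    [[0, 0.3, -3.5], [0, 0, 0], 0.47],
    [[0, 0, -3], [0, 0, 0], 0.47],
    [[0, 0, -2], [0, 0, 0], 0.47],
    [[0, 0, -1.2], [0, 0, 0], 0.47],
    [[0, 0, 0], [0, 0, 0], 0.47],
    [[0, 0, 0], [0, 0, 0], 0.47]
  ]
}}

```text
t: 8.75
eef_pos: [553.5, 108.5, 21.0]
tcp_rot: [-3.141, -0.001, -0.044]
ft_force: [1.3, -0.3, 0.8]
opening: 0.472
grip_force: 0.0
```

>>> {"op": "move_arm", "data": {
  "commands": [
    [[0, 0.15, -0.9], [0, 0, 0], 0.47],
    [[0, 0, 0], [0, 0, 0], 0.47],
    [[0, 0, 0], [0, 0, 0], 0.1],
    [[0, 0, 0], [0, 0, 0], 0.1],
    [[0, 0, 0], [0, 0, 0], 0.1],
    [[0, 0, 0], [0, 0, 0], 0.1]
  ]
}}

```text
t: 9.35
eef_pos: [552.9, 110.2, 11.6]
tcp_rot: [-3.142, -0.001, -0.045]
ft_force: [-1.1, 0.2, 2.5]
opening: 0.297
grip_force: 29.4
```

Gripped. Lifting and heading for the slot.

>>> {"op": "move_arm", "data": {
  "commands": [
    [[0, 0, 2], [0, 0, 0], 0.1],
    [[0, 0, 4], [0, 0, 0], 0.1],
    [[0, 0, 4.5], [0, 0, 0], 0.1],
    [[0, 0, 4.5], [0, 0, 7], 0.1],
    [[0, -1, 4.5], [0, 0, 7.8], 0.1],
    [[0, -2.5, 4], [0, 0, 7.8], 0.1],
    [[0, -4, 1.5], [0, 0, 7.8], 0.1],
    [[0.1, -4.5, 0], [0, 0, 7.8], 0.1],
    [[0.1, -4.5, 0], [0, 0, 7.8], 0.1],
    [[0.1, -4.5, 0], [0, 0, 7.8], 0.1]
  ]
}}

```text
t: 10.35
eef_pos: [555.3, -101.5, 261.5]
tcp_rot: [3.141, -0.0, 0.9]
ft_force: [0.9, 0.1, -0.9]
opening: 0.294
grip_force: 29.4
```

>>> {"op": "move_arm", "data": {
  "commands": [
    [[0.2, -4.2, 0], [0, 0, 7.7], 0.1],
    [[0.1, -4.2, 0], [0, 0, 7.7], 0.1],
    [[0.1, -4.2, 0], [0, 0, 7.7], 0.1],
    [[0.1, -4.2, 0], [0, 0, 7.7], 0.1],
    [[0, 0, 0], [0, 0, 0], 0.1],
    [[0, 0, 0], [0, 0, 0], 0.1]
  ]
}}

```text
t: 10.95
eef_pos: [560.2, -268.5, 260.7]
tcp_rot: [-3.141, -0.001, 1.429]
ft_force: [-0.5, 0.7, -0.6]
opening: 0.295
grip_force: 29.4
```

>>> {"op": "move_arm", "data": {
  "commands": [
    [[0, -0.2, -2], [0, 0, 0.5], 0.1],
    [[0, 0, -2], [0, 0, 0], 0.1],
    [[0, 0, -2], [0, 0, 0], 0.1],
    [[0, 0, -2], [0, 0, 0], 0.1],
    [[0, 0, -1.8], [0, 0, 0], 0.1],
    [[0, 0, 0], [0, 0, 0], 0.1],
    [[0, 0, 0], [0, 0, 0], 0.1]
  ]
}}

```text
t: 11.65
eef_pos: [560.2, -268.6, 163.5]
tcp_rot: [-3.14, -0.001, 1.441]
ft_force: [-4.6, 1.0, -1.0]
opening: 0.294
grip_force: 33.5
```

>>> {"op": "move_arm", "data": {
  "commands": [
    [[0, 0, 0], [0, 0, 0], 0.5],
    [[0, 0, 0], [0, 0, 0], 0.5],
    [[0, 0, 0], [0, 0, 0], 0.5],
    [[0, 0, 0], [0, 0, 0], 0.5],
    [[0, 0, 2], [0, 0, 0], 0.5],
    [[0, 0, 3], [0, 0, 0], 0.5],
    [[0, 0, 4], [0, 0, 0], 0.47],
    [[0, 0, 1], [0, 0, -4], 0.47],
    [[0, 3.5, 0], [0, 0, -8], 0.47],
    [[0, 3.5, 0], [0, 0, -8], 0.47]
  ]
}}

```text
t: 12.65
eef_pos: [561.4, -199.9, 264.3]
tcp_rot: [3.138, -0.001, 1.084]
ft_force: [0.6, 0.2, -0.3]
opening: 0.466
grip_force: 0.0
```

```bash
cat > look.py <<'E'
from h import *
import sys
im=report()
s=read_camera("scene")
for c in blobs(s,*ORA,60,(100,150,300,260)): print("scene orange",cv2.boundingRect(c),cv2.contourArea(c))
for c in blobs(s,*RED,40,(100,60,300,240)): print("scene red near box/gripper",cv2.boundingRect(c))
E
python3 look.py
```

```text
red (259, 231, 15, 22) [554.4 172.8  48.9  31.   -3.8]
red (287, 192, 14, 21) [645.1 107.9  46.9  30.3  -0.7]
red (263, 190, 14, 22) [649.3 163.8  49.3  30.4  -0.7]
tab (227, 220, 9, 20) [582.1 252.6  45.3  15.7   5.5]
tab (332, 211, 7, 20) [599.9  12.2  44.1  13.9  -0.9]
lid (419, 167, 56, 117) [ 570.8 -197.   230.1   83.4   -8.9]
black (154, 190, 86, 90) [573.6 340.9 196.7 189.5   5.4]
black (257, 179, 82, 84) [604.4  99.4 196.1 186.8  -2.5]
scene orange (155, 185, 70, 32) 1119.5
```

>>> {"op": "move_arm", "data": {
  "commands": [
    [[-0.1, 4.1, 0], [0, 0, -7.2], 0.47],
    [[-0.1, 4.1, 0], [0, 0, -7.2], 0.47],
    [[-0.1, 4.1, 0], [0, 0, -7.2], 0.47],
    [[-0.1, 4.1, 0], [0, 0, -7.2], 0.47],
    [[-0.1, 4.1, 0], [0, 0, -7.2], 0.47],
    [[-0.1, 4.1, 0], [0, 0, -7.2], 0.47],
    [[-0.1, 4.1, 0], [0, 0, -7.2], 0.47],
    [[0, 4.1, -2], [0, 0, -7.2], 0.47],
    [[0, 4.3, -2], [0, 0, -7.2], 0.47],
    [[0, 0.3, -4], [0, 0, 0], 0.47]
  ]
}}

```text
t: 13.75
eef_pos: [555.6, 178.1, 184.8]
tcp_rot: [-3.139, -0.007, -0.04]
ft_force: [0.4, -1.2, 0.2]
opening: 0.474
grip_force: 0.0
```

>>> {"op": "move_arm", "data": {
  "commands": [
    [[0, 0, -4.5], [0, 0, 0], 0.47],
    [[0, 0, -4], [0, 0, 0], 0.47],
    [[0, 0, -3], [0, 0, 0], 0.47],
    [[0, 0, 0], [0, 0, 0], 0.47],
    [[0, 0, 0], [0, 0, 0], 0.47]
  ]
}}

```text
t: 14.25
eef_pos: [554.7, 174.0, 69.0]
tcp_rot: [-3.141, -0.001, -0.039]
ft_force: [-0.2, -0.1, -0.3]
opening: 0.469
grip_force: 0.0
```

>>> {"op": "move_arm", "data": {
  "commands": [
    [[0, 0, -3], [0, 0, -1], 0.47],
    [[0, 0, -2], [0, 0, 0], 0.47],
    [[0, 0, -0.8], [0, 0, 0], 0.47],
    [[0, 0, 0], [0, 0, 0], 0.47],
    [[0, 0, 0], [0, 0, 0], 0.1],
    [[0, 0, 0], [0, 0, 0], 0.1],
    [[0, 0, 0], [0, 0, 0], 0.1],
    [[0, 0, 0], [0, 0, 0], 0.1]
  ]
}}

```text
t: 15.05
eef_pos: [554.2, 174.2, 11.4]
tcp_rot: [-3.141, -0.002, -0.057]
ft_force: [-0.7, -1.3, 7.6]
opening: 0.291
grip_force: 30.0
```

>>> {"op": "move_arm", "data": {
  "commands": [
    [[0, 0, 2], [0, 0, 0], 0.1],
    [[0, 0, 4], [0, 0, 0], 0.1],
    [[0, 0, 4.5], [0, 0, 3], 0.1],
    [[0, -1, 4.5], [0, 0, 7.8], 0.1],
    [[0, -2, 4.5], [0, 0, 7.8], 0.1],
    [[0, -3, 4], [0, 0, 7.8], 0.1],
    [[0, -4.5, 1.5], [0, 0, 7.8], 0.1],
    [[0.1, -4.5, 0], [0, 0, 7.8], 0.1],
    [[0.1, -4.5, 0], [0, 0, 7.8], 0.1],
    [[0.1, -4.5, 0], [0, 0, 7.8], 0.1]
  ]
}}

```text
t: 16.05
eef_pos: [556.3, -67.5, 261.0]
tcp_rot: [3.141, -0.0, 0.954]
ft_force: [0.5, 0.1, -1.2]
opening: 0.292
grip_force: 30.0
```

>>> {"op": "move_arm", "data": {
  "commands": [
    [[0.1, -4.1, 0], [0, 0, 5.5], 0.1],
    [[0.1, -4.1, 0], [0, 0, 5.5], 0.1],
    [[0.1, -4.1, 0], [0, 0, 5.5], 0.1],
    [[0.1, -4.1, 0], [0, 0, 5.5], 0.1],
    [[0, -4.1, 0], [0, 0, 5.5], 0.1],
    [[0, 0, 0], [0, 0, 0], 0.1],
    [[0, 0, 0], [0, 0, 0], 0.1]
  ]
}}

```text
t: 16.75
eef_pos: [560.3, -271.4, 260.1]
tcp_rot: [-3.141, -0.0, 1.426]
ft_force: [-0.0, -0.2, -1.2]
opening: 0.292
grip_force: 30.0
```

>>> {"op": "move_arm", "data": {
  "commands": [
    [[0, 0, -2], [0, 0, 0.6], 0.1],
    [[0, 0, -2], [0, 0, 0], 0.1],
    [[0, 0, -2], [0, 0, 0], 0.1],
    [[0, 0, -2], [0, 0, 0], 0.1],
    [[0, 0, -1.7], [0, 0, 0], 0.1],
    [[0, 0, 0], [0, 0, 0], 0.1],
    [[0, 0, 0], [0, 0, 0], 0.1]
  ]
}}

```text
t: 17.45
eef_pos: [560.2, -269.6, 163.6]
tcp_rot: [-3.14, -0.001, 1.44]
ft_force: [-3.9, 1.6, 0.3]
opening: 0.293
grip_force: 34.1
```

>>> {"op": "move_arm", "data": {
  "commands": [
    [[0, 0, 0], [0, 0, 0], 0.5],
    [[0, 0, 0], [0, 0, 0], 0.5],
    [[0, 0, 0], [0, 0, 0], 0.5],
    [[0, 0, 0], [0, 0, 0], 0.5],
    [[0, 0, 2], [0, 0, 0], 0.5],
    [[0, 0, 3], [0, 0, 0], 0.5],
    [[0, 0, 4], [0, 0, 0], 0.47],
    [[0, 0, 1], [0, 0, -4], 0.47],
    [[0, 3.5, 0], [0, 0, -8], 0.47],
    [[0, 3.5, 0], [0, 0, -8], 0.47]
  ]
}}

```text
t: 18.45
eef_pos: [561.3, -200.9, 264.2]
tcp_rot: [3.138, -0.001, 1.082]
ft_force: [0.1, -0.6, -0.8]
opening: 0.473
grip_force: 0.0
```

```bash
python3 look.py
```

```text
red (263, 190, 14, 22) [649.3 163.8  49.3  30.3  -0.7]
red (295, 182, 14, 22) [667.1  89.1  49.3  30.4  -0.7]
tab (227, 220, 9, 20) [582.  252.7  45.3  15.4   5.5]
tab (332, 211, 7, 20) [599.9  12.2  44.1  13.9  -0.9]
lid (419, 167, 57, 117) [ 570.5 -199.   229.4   85.7   -8.3]
black (154, 190, 86, 90) [573.7 340.9 196.9 188.9   5.4]
black (257, 178, 82, 85) [605.   99.4 197.2 186.7  -2.5]
scene orange (155, 185, 70, 32) 1117.5
```

The pack that was at (645,107) has been knocked to (667,89). I'll take it from there.

>>> {"op": "move_arm", "data": {
  "commands": [
    [[1.3, 3.6, 0], [0, 0, -8.1], 0.47],
    [[1.3, 3.6, 0], [0, 0, -8.1], 0.47],
    [[1.3, 3.6, 0], [0, 0, -8.1], 0.47],
    [[1.3, 3.6, 0], [0, 0, -8.1], 0.47],
    [[1.3, 3.6, 0], [0, 0, -8.1], 0.47],
    [[1.3, 3.6, 0], [0, 0, -8.1], 0.47],
    [[1.3, 3.6, 0], [0, 0, -8.1], 0.47],
    [[1.3, 3.6, -2], [0, 0, -8.1], 0.47],
    [[0.1, 0.1, -4], [0, 0, 0], 0.47],
    [[0, 0, -4.5], [0, 0, 0], 0.47]
  ]
}}

```text
t: 19.55
eef_pos: [667.3, 89.2, 158.3]
tcp_rot: [-3.141, -0.005, -0.038]
ft_force: [0.8, -0.2, -0.7]
opening: 0.469
grip_force: 0.0
```

>>> {"op": "move_arm", "data": {
  "commands": [
    [[0, 0, -4], [0, 0, 0], 0.47],
    [[0, 0, -4], [0, 0, 0], 0.47],
    [[0, 0, 0], [0, 0, 0], 0.47],
    [[0, 0, 0], [0, 0, 0], 0.47]
  ]
}}

```text
t: 19.95
eef_pos: [666.7, 87.8, 79.1]
tcp_rot: [-3.142, -0.001, -0.04]
ft_force: [0.5, -0.1, 1.2]
opening: 0.47
grip_force: 0.0
```

```bash
python3 - <<'E'
from h import *
s=state();print(s['eef_pos'],np.degrees(s['tcp_rot']))
im=read_camera("scene"); cv2.imwrite("pics/s4.png",cv2.resize(im[200:400,240:440],(600,600)))
E
```

```text
[666.6576388   87.82756918  79.0847139 ] [-1.79998204e+02 -4.76481335e-02 -2.31601479e+00]
```

View pics/s4.png

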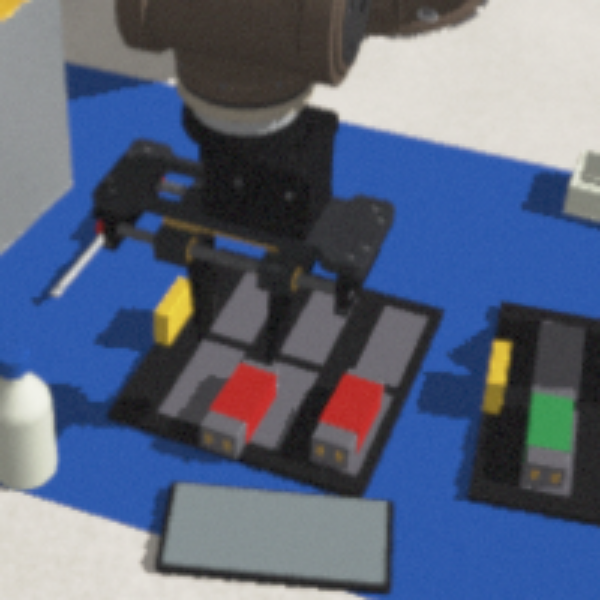

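```bash
python3 - <<'E'
from h import *
im=cv2.imread("pics/top0.png")
h=cv2.cvtColor(im,cv2.COLOR_BGR2HSV)
m=cv2.inRange(h[130:170,335:370],(0,0,150),(180,70,255));n,l,st,c=cv2.connectedComponentsWithStats(m);print(st)
for c in blobs(im,(100,150,60),(125,255,255),20,(348,135,366,152)): print(cv2.boundingRect(c))
print(ray("top",[[354,163],[357,146]],0), ray("top",[[357,145]],110))
E
```

```text
[[  0  10  35  30 717]
 [  0   0  35  34 683]]
(352, 140, 9, 10)
[[741.38924111 -37.28801169   0.        ]
 [782.68756125 -45.23619416   0.        ]] [[758.13528389 -34.90006467 110.        ]]
```

The bottle is at about (760,-36), so the gripper clears it. Descending.

>>> {"op": "move_arm", "data": {
  "commands": [
    [[0, 0.15, -3], [0, 0, 0], 0.47],
    [[0, 0, -2.5], [0, 0, 0], 0.47],
    [[0, 0, -1.3], [0, 0, 0], 0.47],
    [[0, 0, 0], [0, 0, 0], 0.47],
    [[0, 0, 0], [0, 0, 0], 0.1],
    [[0, 0, 0], [0, 0, 0], 0.1],
    [[0, 0, 0], [0, 0, 0], 0.1],
    [[0, 0, 0], [0, 0, 0], 0.1]
  ]
}}

```text
t: 20.8
eef_pos: [666.4, 89.7, 11.8]
tcp_rot: [-3.141, -0.002, -0.041]
ft_force: [-0.7, 0.3, 6.6]
opening: 0.293
grip_force: 29.7
```

>>> {"op": "move_arm", "data": {
  "commands": [
    [[0, 0, 2], [0, 0, 0], 0.1],
    [[0, 0, 4], [0, 0, 0], 0.1],
    [[0, 0, 4.5], [0, 0, 0], 0.1],
    [[-0.5, -1, 4.5], [0, 0, 7.8], 0.1],
    [[-1, -1, 4.5], [0, 0, 7.8], 0.1],
    [[-1, -2, 4], [0, 0, 7.8], 0.1],
    [[-1.3, -4, 1.5], [0, 0, 7.8], 0.1],
    [[-1.3, -4, 0], [0, 0, 7.8], 0.1],
    [[-1.3, -4, 0], [0, 0, 7.8], 0.1],
    [[-1.3, -4, 0], [0, 0, 7.8], 0.1]
  ]
}}

```text
t: 21.8
eef_pos: [587.9, -111.7, 261.0]
tcp_rot: [3.141, -0.0, 0.918]
ft_force: [0.7, 0.0, -1.3]
opening: 0.291
grip_force: 29.7
```

>>> {"op": "move_arm", "data": {
  "commands": [
    [[-0.7, -4, 0], [0, 0, 7.4], 0.1],
    [[-0.7, -4, 0], [0, 0, 7.4], 0.1],
    [[-0.7, -4, 0], [0, 0, 7.4], 0.1],
    [[-0.7, -4, 0], [0, 0, 7.4], 0.1],
    [[0, 0, 0], [0, 0, 0], 0.1],
    [[0, 0, 0], [0, 0, 0], 0.1]
  ]
}}

```text
t: 22.4
eef_pos: [560.3, -271.0, 260.4]
tcp_rot: [3.142, -0.0, 1.426]
ft_force: [-0.8, -0.5, -0.9]
opening: 0.295
grip_force: 29.7
```

>>> {"op": "move_arm", "data": {
  "commands": [
    [[0, 0, -2], [0, 0, 0.6], 0.1],
    [[0, 0, -2], [0, 0, 0], 0.1],
    [[0, 0, -2], [0, 0, 0], 0.1],
    [[0, 0, -2], [0, 0, 0], 0.1],
    [[0, 0, -1.7], [0, 0, 0], 0.1],
    [[0, 0, 0], [0, 0, 0], 0.1],
    [[0, 0, 0], [0, 0, 0], 0.1]
  ]
}}

```text
t: 23.1
eef_pos: [560.3, -269.2, 163.5]
tcp_rot: [-3.14, -0.001, 1.439]
ft_force: [-4.2, 0.8, -1.5]
opening: 0.292
grip_force: 34.0
```

>>> {"op": "move_arm", "data": {
  "commands": [
    [[0, 0, 0], [0, 0, 0], 0.5],
    [[0, 0, 0], [0, 0, 0], 0.5],
    [[0, 0, 0], [0, 0, 0], 0.5],
    [[0, 0, 0], [0, 0, 0], 0.5],
    [[0, 0, 2], [0, 0, 0], 0.5],
    [[0, 0, 3], [0, 0, 0], 0.5],
    [[0, 0, 4], [0, 0, 0], 0.47],
    [[0, 0, 1], [0, 0, -4], 0.47],
    [[0, 3.5, 0], [0, 0, -8], 0.47],
    [[0, 3.5, 0], [0, 0, -8], 0.47]
  ]
}}

```text
t: 24.1
eef_pos: [561.4, -200.4, 264.1]
tcp_rot: [3.138, -0.001, 1.082]
ft_force: [-0.4, 0.9, -0.8]
opening: 0.47
grip_force: 0.0
```

```bash
python3 look.py
```

```text
red (263, 190, 14, 22) [649.3 163.8  49.3  30.3  -0.7]
tab (227, 220, 9, 20) [582.  252.8  45.4  15.3   6.1]
tab (332, 211, 7, 20) [599.9  12.2  44.1  13.9  -0.9]
lid (419, 167, 56, 117) [ 570.6 -198.3  229.    84.1   -8. ]
black (154, 190, 86, 90) [573.6 340.9 197.  189.2   5.3]
black (257, 179, 82, 84) [604.5  99.5 196.2 186.7  -2.5]
scene orange (155, 185, 70, 32) 1123.0
```

>>> {"op": "move_arm", "data": {
  "commands": [
    [[1, 4, 0], [0, 0, -7.2], 0.47],
    [[1, 4, 0], [0, 0, -7.2], 0.47],
    [[1, 4, 0], [0, 0, -7.2], 0.47],
    [[1, 4, 0], [0, 0, -7.2], 0.47],
    [[1, 4, 0], [0, 0, -7.2], 0.47],
    [[1, 4, 0], [0, 0, -7.2], 0.47],
    [[1, 4, 0], [0, 0, -7.2], 0.47],
    [[1, 4, -1], [0, 0, -7.2], 0.47],
    [[0.8, 4, -2], [0, 0, -7.2], 0.47],
    [[0, 0.5, -4], [0, 0, 0], 0.47]
  ]
}}

```text
t: 25.2
eef_pos: [651.2, 168.6, 195.0]
tcp_rot: [-3.139, -0.007, -0.041]
ft_force: [0.2, -0.5, -0.5]
opening: 0.472
grip_force: 0.0
```

>>> {"op": "move_arm", "data": {
  "commands": [
    [[0, 0, -4.5], [0, 0, 0], 0.47],
    [[0, 0, -4], [0, 0, 0], 0.47],
    [[0, 0, -4], [0, 0, 0], 0.47],
    [[0, 0, 0], [0, 0, 0], 0.47],
    [[0, 0, 0], [0, 0, 0], 0.47]
  ]
}}

```text
t: 25.7
eef_pos: [649.7, 164.4, 69.0]
tcp_rot: [-3.141, -0.001, -0.04]
ft_force: [0.6, 0.6, 1.4]
opening: 0.472
grip_force: 0.0
```

>>> {"op": "move_arm", "data": {
  "commands": [
    [[0, 0, -3], [0, 0, 0], 0.47],
    [[0, 0, -2], [0, 0, 0], 0.47],
    [[0, 0, -0.8], [0, 0, 0], 0.47],
    [[0, 0, 0], [0, 0, 0], 0.47],
    [[0, 0, 0], [0, 0, 0], 0.1],
    [[0, 0, 0], [0, 0, 0], 0.1],
    [[0, 0, 0], [0, 0, 0], 0.1],
    [[0, 0, 0], [0, 0, 0], 0.1]
  ]
}}

```text
t: 26.5
eef_pos: [649.3, 164.7, 11.6]
tcp_rot: [-3.141, -0.002, -0.041]
ft_force: [-2.6, -0.8, 6.5]
opening: 0.294
grip_force: 29.8
```

>>> {"op": "move_arm", "data": {
  "commands": [
    [[0, 0, 2], [0, 0, 0], 0.1],
    [[0, 0, 4], [0, 0, 0], 0.1],
    [[0, 0, 4.5], [0, 0, 3], 0.1],
    [[0, -1, 4.5], [0, 0, 7.8], 0.1],
    [[-0.5, -2, 4.5], [0, 0, 7.8], 0.1],
    [[-0.5, -3, 4], [0, 0, 7.8], 0.1],
    [[-1, -4.2, 1.5], [0, 0, 7.8], 0.1],
    [[-1, -4.2, 0], [0, 0, 7.8], 0.1],
    [[-1, -4.2, 0], [0, 0, 7.8], 0.1],
    [[-1, -4.2, 0], [0, 0, 7.8], 0.1]
  ]
}}

```text
t: 27.5
eef_pos: [598.0, -64.7, 260.7]
tcp_rot: [3.141, -0.0, 0.97]
ft_force: [1.2, -0.0, -1.3]
opening: 0.293
grip_force: 29.8
```

>>> {"op": "move_arm", "data": {
  "commands": [
    [[-0.8, -4.1, 0], [0, 0, 5.5], 0.1],
    [[-0.8, -4.1, 0], [0, 0, 5.5], 0.1],
    [[-0.8, -4.1, 0], [0, 0, 5.5], 0.1],
    [[-0.7, -4.1, 0], [0, 0, 5.5], 0.1],
    [[-0.7, -4.1, 0], [0, 0, 5.3], 0.1],
    [[0, 0, 0], [0, 0, 0], 0.1],
    [[0, 0, 0], [0, 0, 0], 0.1]
  ]
}}

```text
t: 28.2
eef_pos: [560.3, -268.8, 260.1]
tcp_rot: [-3.141, -0.0, 1.438]
ft_force: [0.2, 0.2, -0.7]
opening: 0.293
grip_force: 29.8
```

>>> {"op": "move_arm", "data": {
  "commands": [
    [[0, -0.2, -2], [0, 0, 0], 0.1],
    [[0, 0, -2], [0, 0, 0], 0.1],
    [[0, 0, -2], [0, 0, 0], 0.1],
    [[0, 0, -2], [0, 0, 0], 0.1],
    [[0, 0, -1.7], [0, 0, 0], 0.1],
    [[0, 0, 0], [0, 0, 0], 0.1],
    [[0, 0, 0], [0, 0, 0], 0.1]
  ]
}}

```text
t: 28.9
eef_pos: [560.4, -269.0, 163.3]
tcp_rot: [-3.14, -0.001, 1.441]
ft_force: [-3.7, 0.9, -0.7]
opening: 0.291
grip_force: 33.9
```

>>> {"op": "move_arm", "data": {
  "commands": [
    [[0, 0, 0], [0, 0, 0], 0.5],
    [[0, 0, 0], [0, 0, 0], 0.5],
    [[0, 0, 0], [0, 0, 0], 0.5],
    [[0, 0, 0], [0, 0, 0], 0.5],
    [[0, 0, 2], [0, 0, 0], 0.5],
    [[0, 0, 3], [0, 0, 0], 0.5],
    [[0, 0, 4], [0, 0, 0], 0.47],
    [[0, 0, 1], [0, 0, -4], 0.47],
    [[0, 3.5, 0], [0, 0, -8], 0.47],
    [[0, 3.5, 0], [0, 0, -8], 0.47]
  ]
}}

```text
t: 29.9
eef_pos: [561.4, -200.3, 263.9]
tcp_rot: [3.138, -0.001, 1.084]
ft_force: [0.8, 0.1, 0.2]
opening: 0.471
grip_force: 0.0
```

```bash
python3 look.py; python3 - <<'E'
from h import *
a=[];b=[]
for _ in range(4):
    im=read_camera("top")
    for c in blobs(im,*BLK,1500,(140,165,350,300)):
        # subpixel-ish: fit lines to hull side by side
        p=ray("top",c.reshape(-1,2),8)[:,:2]; r=rect("top",c,8); (a if r[1]>250 else b).append(r)
print(np.mean(a,0),np.mean(b,0))
E
```

```text
tab (227, 220, 9, 20) [582.  252.8  45.4  15.3   6.1]
tab (332, 211, 7, 20) [599.9  12.2  44.1  13.9  -0.9]
lid (419, 167, 56, 117) [ 570.8 -198.   229.7   83.8   -8.3]
black (154, 190, 86, 90) [573.7 340.9 196.6 189.4   5.3]
black (258, 179, 81, 84) [604.5  99.5 196.2 186.8  -2.6]
scene orange (156, 185, 69, 32) 1117.0
[573.625 340.875 196.8   189.25    5.325] [604.575  99.375 196.3   186.85   -2.5  ]
```

The tray is empty. Going to the tab.

>>> {"op": "move_arm", "data": {
  "commands": [
    [[0.5, 2.6, 0], [0, 0, -8.1], 0.3],
    [[0.5, 2.6, 0], [0, 0, -8.1], 0.3],
    [[0.5, 2.6, 0], [0, 0, -8.1], 0.3],
    [[0.5, 2.6, 0], [0, 0, -8.1], 0.3],
    [[0.5, 2.6, 0], [0, 0, -8.1], 0.3],
    [[0.5, 2.6, -1], [0, 0, -8.1], 0.3],
    [[0.5, 2.6, -2], [0, 0, -8.1], 0.3],
    [[0.4, 2.6, -4], [0, 0, -8], 0.3],
    [[0, 0.4, -4.5], [0, 0, 0], 0.3],
    [[0, 0, -4.5], [0, 0, 0], 0.3]
  ]
}}

```text
t: 31.2
eef_pos: [600.4, 11.9, 101.7]
tcp_rot: [3.141, -0.002, -0.036]
ft_force: [1.1, -0.4, 0.0]
opening: 0.298
grip_force: 0.0
```

>>> {"op": "move_arm", "data": {
  "commands": [
    [[0, 0, -3], [0, 0, 0], 0.3],
    [[0, 0, 0], [0, 0, 0], 0.3],
    [[0, 0, 0], [0, 0, 0], 0.3]
  ]
}}

```text
t: 31.5
eef_pos: [600.4, 11.0, 73.5]
tcp_rot: [3.142, -0.0, -0.038]
ft_force: [0.0, -1.6, 0.5]
opening: 0.302
grip_force: 0.0
```

```bash
python3 - <<'E'
from h import *
im=read_camera("scene"); cv2.imwrite("pics/s5.png",cv2.resize(im[200:400,220:420],(600,600)))
E
```

```text
(no output)
```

View pics/s5.png

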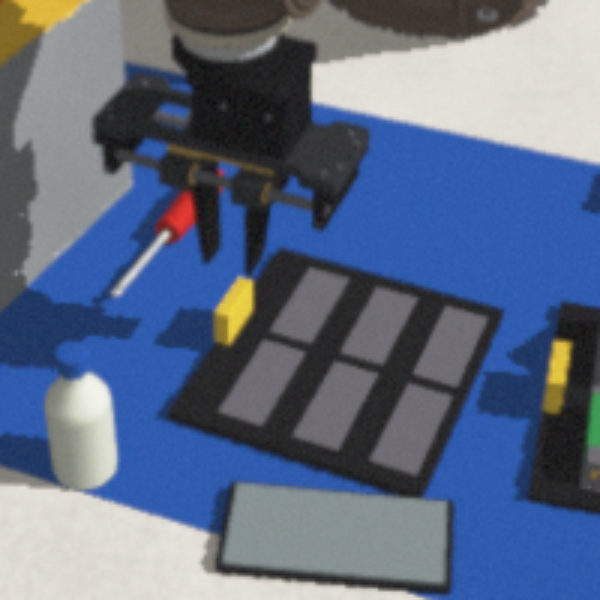

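The fingers are above the yellow tab, and the bystanders are undisturbed. Pinching it.

>>> {"op": "move_arm", "data": {
  "commands": [
    [[0, 0.05, -3], [0, 0, 0], 0.3],
    [[0, 0, -2], [0, 0, 0], 0.3],
    [[0, 0, -0.9], [0, 0, 0], 0.3],
    [[0, 0, 0], [0, 0, 0], 0.3],
    [[0, 0, 0], [0, 0, 0], 0.05],
    [[0, 0, 0], [0, 0, 0], 0.05],
    [[0, 0, 0], [0, 0, 0], 0.05],
    [[0, 0, 0], [0, 0, 0], 0.05]
  ]
}}

```text
t: 32.35
eef_pos: [600.4, 12.0, 15.3]
tcp_rot: [3.141, -0.002, -0.038]
ft_force: [-0.2, -2.8, 7.5]
opening: 0.13
grip_force: 30.0
```

>>> {"op": "move_arm", "data": {
  "commands": [
    [[0, 0.4, 0], [0, 0, 0.8], 0.05],
    [[0, 0.4, 0], [0, 0, 0.8], 0.05],
    [[0, 0.4, 0], [0, 0, 0.8], 0.05],
    [[0, 0.4, 0], [0, 0, 0.8], 0.05],
    [[0, 0.4, 0], [0, 0, 0.8], 0.05],
    [[0, 0.4, 0], [0, 0, 0.8], 0.05],
    [[0, 0.4, 0], [0, 0, 0.8], 0.05],
    [[0, 0.4, 0], [0, 0, 0.8], 0.05],
    [[0, 0.4, 0], [0, 0, 0.7], 0.05],
    [[0, 0.4, 0], [0, 0, 0.7], 0.05]
  ]
}}

```text
t: 33.35
eef_pos: [600.8, 51.8, 15.3]
tcp_rot: [3.141, -0.003, 0.099]
ft_force: [1.5, -4.8, 6.2]
opening: 0.123
grip_force: 30.0
```

```bash
cat > edges.py <<'E'
from h import *
# dock and tray outlines at z=8: fit lines to the +x and -x edges and the tab sides
for nm in("top","scene"):
    im=read_camera(nm); cv2.imwrite(f"pics/e_{nm}.png",im)
im=cv2.imread("pics/e_top.png")
for c in blobs(im,*BLK,1500,(140,165,350,300)):
    print(cv2.boundingRect(c),rect("top",c,8))
g=cv2.cvtColor(im,cv2.COLOR_BGR2HSV); 
cv2.imwrite("pics/e_crop.png",cv2.resize(im[160:300,140:350],(798,532),interpolation=cv2.INTER_CUBIC))
E
python3 edges.py
```

```text
(154, 190, 86, 90) [573.7 340.8 196.8 189.    5.3]
(238, 181, 112, 119) [558.3 110.1 279.7 264.   -0.7]
```

View pics/e_crop.png

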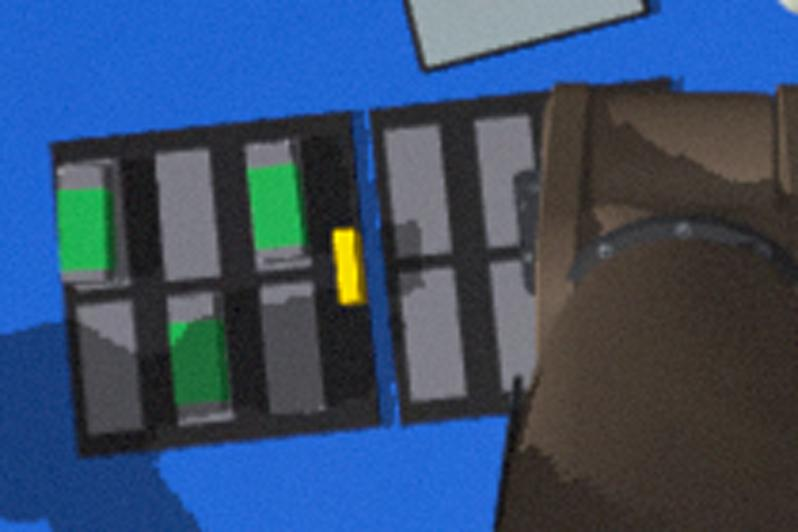

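```bash
cat > fit.py <<'E'
from h import *
import sys
def cross(prof,lo2hi):   # subpixel 50% crossings of blue-ness
    p=prof.astype(float);t=0.5;o=[]
    for i in range(len(p)-1):
        if (p[i]<t)==lo2hi and (p[i+1]<t)!=(p[i]<t) and (p[i]<t)!=(p[i+1]<t): o.append(i+(t-p[i])/(p[i+1]-p[i]))
    return o
def line(pts,z):
    pts=np.array(pts)
    P=ray("top",pts,z)[:,:2].astype(np.float32)
    for _ in range(3):
        vx,vy,x,y=cv2.fitLine(P,cv2.DIST_HUBER,0,.01,.01).ravel()
        d=(P[:,0]-x)*vy-(P[:,1]-y)*vx; P=P[abs(d)<max(1.5,2*np.std(d))]
    if abs(vy)>abs(vx): s=np.sign(vy)
    else: s=np.sign(vx)
    return np.array([x,y]),np.array([vx,vy])*s,len(P)
acc=np.mean([read_camera("top").astype(float) for _ in range(6)],0)
B=(acc[...,0]-acc[...,2])/np.maximum(acc[...,0]+acc[...,2],30)  # blueness ratio, shadow proof
b=np.clip(B/0.7,0,1.2)
def fit(gap_rows=(200,262)):
    out={}
    # +x ends: columns, scan from blue (top) down to black
    for nm,cols in(("dock+x",range(160,232)),("tray+x",range(int(sys.argv[1]),int(sys.argv[2])))):
        pts=[]
        for c in cols:
            for r in range(172,215):
                if b[r,c]>=.5>b[r+1,c] : pts.append((c,r+(b[r,c]-.5)/(b[r,c]-b[r+1,c])));break
        out[nm]=line(pts,8)
    for nm,cols in(("dock-x",range(165,236)),("tray-x",range(int(sys.argv[1]),int(sys.argv[3])))):
        pts=[]
        for c in cols:
            for r in range(295,240,-1):
                if b[r,c]>=.5>b[r-1,c]: pts.append((c,r-(b[r,c]-.5)/(b[r,c]-b[r-1,c])));break
        out[nm]=line(pts,8)
    for nm,s in(("dockface",1),("trayface",-1)):
        pts=[]
        for r in range(197,265):
            cs=[c for c in range(226,262) if b[r,c]>.5]
            if not cs: continue
            c=cs[0] if s==1 else cs[-1]; n=c-s
            if c in(226,261):continue
            pts.append((c-s*(b[r,c]-.5)/(b[r,c]-b[r,n]),r))
        if len(pts)>8: out[nm]=line(pts,0 if s==1 else 8)
    return out
o=fit()
for k,(p,v,n) in o.items(): print(k,p.round(1),"deg",np.degrees(np.arctan2(v[1],v[0])).round(2),n)
yj=247.
for e in("+x","-x"):
    x=[]
    for w in("dock","tray"):
        p,v,n=o[w+e]; x.append(p[0]+v[0]/v[1]*(yj-p[1]))
    print("end",e,"dock,tray x at joint",np.round(x,1),"tray-dock",round(float(x[1]-x[0]),1))
if "dockface" in o and "trayface" in o:
    for xx in(500,585,670):
        print("gap at x",xx,[round(float((lambda p,v:p[1]+v[1]/v[0]*(xx-p[0]))(*o[k][:2])),1) for k in("dockface","trayface")])
E
python3 fit.py 242 275 265
```

```text
dock+x [673.  342.2] deg 95.3 72
tray+x [686.2 192.7] deg 95.56 33
dock-x [473.8 354.6] deg 95.34 71
tray-x [487.8 196.6] deg 95.7 19
dockface [561.1 246.4] deg 5.13 64
trayface [564.3 232.9] deg 5.43 68
end +x dock,tray x at joint [681.8 680.9] tray-dock -0.9
end -x dock,tray x at joint [483.8 482.7] tray-dock -1.1
gap at x 500 [240.9, 226.8]
gap at x 585 [248.5, 234.8]
gap at x 670 [256.1, 242.9]
```

>>> {"op": "move_arm", "data": {
  "commands": [
    [[0, 0.3, 0], [0, 0, 0], 0.05],
    [[0, 0.3, 0], [0, 0, 0], 0.05],
    [[0, 0.3, 0], [0, 0, 0], 0.05],
    [[0, 0.2, 0], [0, 0, 0], 0.05],
    [[0, 0.1, 0], [0, 0, 0], 0.05],
    [[0, 0, 0], [0, 0, 0], 0.05],
    [[0, 0, 0], [0, 0, 0], 0.05]
  ]
}}

```text
t: 34.45
eef_pos: [600.6, 63.5, 15.3]
tcp_rot: [3.14, -0.002, 0.099]
ft_force: [-0.5, -5.9, 6.8]
opening: 0.121
grip_force: 30.0
```

>>> {"op": "move_arm", "data": {
  "commands": [
    [[0, 0.1, 0], [0, 0, 0], 0.05],
    [[0, 0, 0], [0, 0, 0], 0.05]
  ]
}}

```text
t: 34.65
eef_pos: [600.4, 63.6, 15.3]
tcp_rot: [3.14, -0.001, 0.099]
ft_force: [-0.9, -13.5, 8.5]
opening: 0.125
grip_force: 30.0
```

>>> {"op": "move_arm", "data": {
  "commands": [
    [[0, 0.1, 0], [0, 0, 0], 0.05],
    [[0, 0, 0], [0, 0, 0], 0.05]
  ]
}}

```text
t: 34.85
eef_pos: [600.1, 63.7, 15.3]
tcp_rot: [3.139, -0.001, 0.099]
ft_force: [-2.7, -21.6, 7.9]
opening: 0.125
grip_force: 30.0
```

```bash
python3 fit.py 242 275 265; python3 -c "
from cell import state;s=state();print(s['ft_force'],s['moment'],s['eef_pos'])"
```

```text
dock+x [672.5 347.3] deg 95.28 72
tray+x [686.7 192.9] deg 95.63 33
dock-x [475. 342.] deg 95.32 71
tray-x [487.6 203.7] deg 95.81 23
end +x dock,tray x at joint [681.8 681.4] tray-dock -0.4
end -x dock,tray x at joint [483.9 483.2] tray-dock -0.7
[ -3.51191967 -19.36857004   7.51238863] [-3.45300653  0.43485526 -0.10723944] [600.11910923  63.77652596  15.29178699]
```

In contact at about 20 N, with the ends within 1 mm. Easing off, then release and rise.

>>> {"op": "move_arm", "data": {
  "commands": [
    [[0, -0.1, 0], [0, 0, 0], 0.05],
    [[0, 0, 0], [0, 0, 0], 0.25],
    [[0, 0, 0], [0, 0, 0], 0.25],
    [[0, 0, 0], [0, 0, 0], 0.25],
    [[0, 0, 3], [0, 0, 0], 0.25],
    [[0, 0, 4], [0, 0, 0], 0.25],
    [[0, 0, 4.5], [0, 0, 0], 0.25],
    [[0, 0, 4.5], [0, 0, 0], 0.25],
    [[0, 0, 4.5], [0, 0, 0], 0.25],
    [[-1, -4.5, 4], [0, 0, 0], 0.25]
  ]
}}

```text
t: 36.15
eef_pos: [592.1, 30.8, 254.8]
tcp_rot: [-3.141, -0.003, 0.102]
ft_force: [0.1, -0.4, -0.8]
opening: 0.25
grip_force: 0.0
```

>>> {"op": "move_arm", "data": {
  "commands": [
    [[-2, -4, 0.5], [0, 0, 0], 0.25],
    [[-2, -4, 0], [0, 0, 0], 0.25],
    [[-2, -4, 0], [0, 0, 0], 0.25],
    [[-2, -4, 0], [0, 0, 0], 0.25],
    [[-2, -4, 0], [0, 0, 0], 0.25],
    [[-2, -4, 0], [0, 0, 0], 0.25],
    [[-2, -4, 0], [0, 0, 0], 0.25],
    [[0, 0, 0], [0, 0, 0], 0.25]
  ]
}}

```text
t: 36.95
eef_pos: [449.8, -255.0, 256.8]
tcp_rot: [3.141, 0.0, 0.095]
ft_force: [1.3, 0.6, -0.3]
opening: 0.252
grip_force: 0.0
```

```bash
python3 fit.py 242 320 320; python3 edges.py; python3 - <<'E'
import cv2,numpy as np
a=cv2.imread("pics/e_top.png")[130:310,140:370];b=cv2.imread("pics/e_scene.png")
b=b[150:400,100:520]
cv2.imwrite("pics/fin.png",np.vstack([cv2.resize(a,(383,300),interpolation=cv2.INTER_CUBIC),np.zeros((0,383,3),np.uint8)]) if 0 else np.hstack([cv2.resize(a,(383,300),interpolation=cv2.INTER_CUBIC),cv2.resize(b,(410,300))]))
E
```

```text
dock+x [673.  342.2] deg 95.29 72
tray+x [690.8 150. ] deg 95.53 69
dock-x [474.3 349.4] deg 95.35 71
tray-x [494.6 130.2] deg 95.49 78
end +x dock,tray x at joint [681.8 681.4] tray-dock -0.4
end -x dock,tray x at joint [483.9 483.3] tray-dock -0.5
(154, 182, 166, 98) [583.  247.2 377.9 196.9 -84.5]
```

View pics/fin.png

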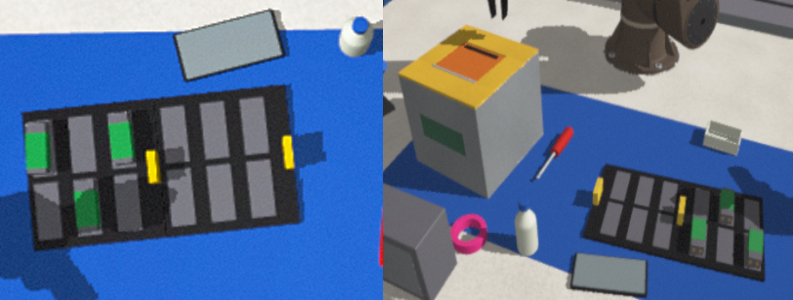

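The trays form one block 378 mm long, which is what two touching plates should measure. They differ by about 0.2°, the ends match within 0.5 mm, no blue shows at the joint, and the flap is shut. Handing in.

```bash
python3 -c "
from cell import env;print(env.job_done())"
```

```text
the job is handed in; nothing more can be done
None
```

All five spent packs are in the return box with the flap shut. The empty tray is docked against the dock tray with no visible gap and its ends lined up within about 0.5 mm; the job is handed in, but no verdict came back.

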